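# Needle tin away, cover slid home on its pins

## Task

Put the flat needle tin down into the open well of the grey housing, then close the well: push the loose metal cover plate along its rails by the upright rib, gently and without lifting it, until it drops flat over all its pins. Leave the other sewing things on the table where they stand.

Things in the scene. Friction and masses are not known exactly. Their poses are not given: they have to be found in the camera images.
- housing: Grey housing fixed to the table, 284 (x) x 160 (y) mm. Origin: centre of its underside; x runs from deck end to well end (the cover's sliding direction), z up. Deck: flat top 52 mm high, x -142 to +12 mm. Well section: x +12 to +142, rim 42 mm high. Side rails along its whole length, 60 mm high, y = +-73.5 to +-80 mm, guide the cover; the ends are open above the deck and rim
- well (a point): Centre of the open well's floor, 6 mm above the table, at x = 67 mm in the housing frame; axes as the housing. The well is 98 (x) x 100 (y) mm inside and 36 mm deep below the rim
- seat (a point): Where the cover's origin lies when seated: (75, 0, 42) mm in the housing frame, axes as the housing. Three upright steel pins, 8 mm diameter, stand 9 mm out of the rim, from this point at (0, 58), (0, -58) and (48, 0) mm. The holes leave about 3 mm of play
- cover: Loose aluminium plate, 122 (x) x 144 (y) x 6 mm, 0.3 kg, lying on the deck between the rails. Origin: centre of its underside, x = sliding direction. Three 15 mm holes at (0, 58), (0, -58), (48, 0) mm. It slides level on the deck and the pin tops, underside 52 mm high, and drops 10 mm when it reaches its pins
- rib (a point): Middle of the upper edge of the rear face (the face to push) of the cover's upright rib: at (-61, 0, 28) mm in the cover frame, axes as the cover. The rib is 70 mm wide (y), 8 mm thick, and stands 22 mm above the plate along its rear edge
- tin: Closed flat steel needle tin, 70 (x) x 34 (y) x 24 (z) mm, 90 g, rounded edges, lying flat on the table beside the housing. Origin: centre of its underside, z up
- hoop: Bystander: ivory plastic embroidery hoop lying flat, 124 mm across, 10 mm high; origin at the centre of its underside. It and the tin lie one to the left and one to the right of the housing, either way round
- spoon_rest: Bystander: round white ceramic spoon rest, 100 mm across, 13 mm high; origin at the centre of its underside
- vial: Bystander: clear bead vial with white screw cap, standing, 32 mm across, 85 mm high; origin at the centre of its underside
- spool_tower: Bystander: aluminium tower of three spools on a 90 mm foot, 160 mm high; origin at the centre of its underside
There are look-alikes about, which are no part of the job. What is shaped like the tin but red is not meant. There is more than one size of the cover; the one meant has the size given above.

How it is judged:
By the outcome, as a careful person would: the job done as asked, in the order asked, and still so for the second after the job is handed in, with the robot touching nothing.
It also fails if it takes over 64 s, if anything falls off the work surface, if the arm or the gripper's body presses on something with over 40 N, if the wrist force passes 120 N, or if a joint passes its speed limit or range.

## Robot

A 6-joint arm with a two-finger parallel gripper is mounted at the origin on the work surface. World frame = base frame: x ahead of the robot, y to its left, z up, the work surface at z = 0. Lengths are in m, angles in rad, forces in N, time in s.
With the tool pointing down it reaches from about 0.325 to 0.75 m from the base axis. Payload 7.6 kg.
Tool frame: the origin (TCP) lies between the finger pads; the fingertips stand 8 mm ahead of it and the grasp point (between the pads) lies 11 mm behind it; x points along the fingers, z is the direction in which the jaws open and shut, and the axes are right-handed (so a half turn about x gives the same grasp; the last joint's range is limited). The gripper opens to 85 mm and grips with 20 to 120 N. Pads are 22 mm wide; open, the fingers measure 114 mm over their backs; the gripper's body (76 mm by 85 mm) begins 54 mm behind the grasp point. The pads swing forward as they close: fully open they stand 13 mm farther back than shut.
Start: joints at [1.268, 0.052, 1.401, -0, 1.689, -0.07], TCP at [0.121, 0.511, 0.239] pointing down, gripper open.
Joint ranges: [-2.9, 2.9], [-0.91, 2.17], [0.12, 2.37], [-1.06, 4.2], [0.26, 2.73], [-2.93, 2.93]. Speed limits (rad/s): [2.57, 2.57, 3.01, 3.14, 3.14, 3.14].

## Interface

Orientations are given as a unit quaternion [x, y, z, w].
In Python, from workcell import * gives the robot as it stands.
- The arm moves only by the shell command python3 -m jog 'ROWS'. ROWS is JSON, a list of rows, each a list of 5 numbers: the shift along the tool's x, y, z in cm, then the turn about the tool's x in degrees, then the finger opening in cm, from 0 to 8.54. A call has 1 to 10 rows; each row shifts and turns the commanded pose from where the row before left it, along the tool's axes as they then stand; what a row does not reach is not made up. A row lasts 1/10 s, in which the tool goes at most 50 mm and 8.59 degrees, less where a joint would pass 70% of its speed; a pose out of reach is approached as far as the arm can. A call is refused whole if a number of a shift passes 5 or a number of a turn 8.59, either way. A call with a gripper value outside its range is refused whole. The fingers move at their own pace and stop on an object; the grip force is fixed at half the most. Time passes only in rows, so rows that do not move let the fingers close. It gives the time, the measured TCP pose, the force and the opening at its end, in the units of the state.
- read_state(): the state, without advancing time (a new reading comes with each control period).
- grab_frame(name): name is "scene" or "side" or "wrist"; returns a dict with "img" (384x512x3 uint8, red, green, blue), "z_map" (384x512 float32, m along the optical axis (not along the pixel's ray), 0 where there is no reading), "vfov" (degrees; the focal length in pixels is half the picture's height over the tangent of half this angle, whatever the lens; pixels are square), "cx", "cy" (the principal point, pixels), "dist_coeffs" ([k1, k2, p1, p2, k3] as OpenCV has them; the pictures are not rectified), "world_to_cam" (4x4, takes a point from world to camera coordinates); the wrist camera has in their place "hand_eye" (4x4, takes a point from camera to tool coordinates, whose origin is the TCP and whose axes are the tool frame's). Camera axes: x right, y up, looking along -z (the intrinsics and any distortion apply to the point x, -y, -z); pixel columns grow to the right and rows downward; lengths in m; the calibration is good to about 2 mm. A picture is of the moment at which its call begins: read the wrist's pose just before it.
- close_job(): hands the job in, once; it reports no verdict.
The state is a dict: "t": time; "joints": joint angles; "joint_velocities": joint speeds; "joint_efforts": joint torques, N m; "tool_pos": TCP position; "tcp_rot": TCP orientation; "contact_force": force on the tool from outside, world axes, zero at the start; "moment": the same for the moment, N m; "grip_width": opening from 0.0 (shut) to 1.0 (fully open).
Only numpy, scipy, OpenCV 4.12 (cv2) and the standard library are available. Lean on these libraries where they do the work, as an engineer would, in place of code of your own. Each camera call takes 0.05 s, during which the arm holds its last target. There are 200 camera calls.

## Working session

There is one attempt and no reset: what is moved stays moved. The work goes in short steps, Python scripts to look and compute and a shell command to move; the robot and the scene stay as the last step left them, time stands still between calls to the robot, and variables do not carry over. Pictures are saved under pics/ and viewed, about 8 in all and at most 12, crops included, and the job is handed in when it is done.

```bash
mkdir -p pics; ls
cat > h.py <<'E'
from workcell import *
import numpy as np, cv2
from scipy.spatial.transform import Rotation as R
def K(f):
    fl=f["img"].shape[0]/2/np.tan(np.radians(f["vfov"])/2)
    return np.array([[fl,0,f["cx"]],[0,fl,f["cy"]],[0,0,1.]])
def c2w(f,s=None):
    if "world_to_cam" in f: return np.linalg.inv(np.array(f["world_to_cam"]))
    T=np.eye(4);T[:3,:3]=R.from_quat(s["tcp_rot"]).as_matrix();T[:3,3]=s["tool_pos"]
    return T@np.array(f["hand_eye"])
def rays(f,px,s=None):
    u=cv2.undistortPoints(np.array(px,float).reshape(-1,1,2),K(f),np.array(f["dist_coeffs"],float)).reshape(-1,2)
    T=c2w(f,s);d=np.c_[u[:,0],-u[:,1],-np.ones(len(u))]@T[:3,:3].T
    return T[:3,3],d
def onz(f,px,z,s=None):
    o,d=rays(f,px,s);return o+d*((z-o[2])/d[:,2])[:,None]
def cloud(f,s=None):
    h,w=f["z_map"].shape;v,u=np.mgrid[:h,:w]
    o,d=rays(f,np.c_[u.ravel(),v.ravel()],s);P=o+d*f["z_map"].reshape(-1,1)
    P[f["z_map"].ravel()==0]=np.nan
    return P.reshape(h,w,3)
def save(f,n,crop=None,k=1):
    im=f["img"][:,:,::-1]
    if crop: x0,y0,x1,y1=crop;im=im[y0:y1,x0:x1]
    cv2.imwrite("pics/"+n,cv2.resize(im,None,fx=k,fy=k,interpolation=cv2.INTER_CUBIC))
E
python3 - <<'E'
from h import *
import pickle
s=read_state();d={n:grab_frame(n) for n in("scene","side","wrist")}
pickle.dump((s,d),open("f0.pkl","wb"))
a=np.hstack([cv2.resize(d[n]["img"],(400,300)) for n in("scene","side")])
b=np.hstack([cv2.resize(d["wrist"]["img"],(400,300)),np.zeros((300,400,3),np.uint8)])
cv2.imwrite("pics/a.png",np.vstack([a,b])[:,:,::-1])
print(s)
for n in d: print(n,c2w(d[n],s).round(3).tolist(),d[n]["vfov"],d[n]["dist_coeffs"],(d[n]["z_map"]>0).mean())
E
```

```text
pics
{'t': 0.0, 'joints': array([ 1.26770591e+00,  5.28418432e-02,  1.40174093e+00,  5.28330061e-06,
        1.68858004e+00, -7.03094435e-02]), 'joint_velocities': array([ 0.00070902, -0.000246  , -0.00065572,  0.00085937, -0.00036377,
        0.00019884]), 'joint_efforts': array([ 1.70662288e-04, -3.81680667e+01, -3.60178220e+01, -9.49589685e-05,
        6.42299303e-03, -7.12775631e-06]), 'tool_pos': array([0.12100446, 0.51056971, 0.23846157]), 'tcp_rot': array([-0.43886455,  0.55514039,  0.43824191,  0.55422114]), 'contact_force': array([ 0.51952661,  0.22665554, -0.17320022]), 'moment': array([-0.01841681,  0.05249928, -0.03982997]), 'grip_width': 0.9999019189958993}
scene [[0.841, -0.448, 0.303, 0.893], [0.541, 0.687, -0.485, -0.582], [0.009, 0.572, 0.82, 1.057], [0.0, 0.0, 0.0, 1.0]] 45.35975661954045 [-0.16642607  0.          0.          0.          0.        ] 0.9959157307942709
side [[0.979, 0.127, -0.159, 0.376], [-0.203, 0.676, -0.708, -0.726], [0.018, 0.725, 0.688, 0.779], [0.0, 0.0, 0.0, 1.0]] 45.000589267868214 [-0.00866254  0.          0.          0.          0.        ] 0.9958750406901041
wrist [[0.23, -0.94, -0.251, 0.057], [0.973, 0.222, 0.06, 0.527], [-0.001, -0.258, 0.966, 0.373], [0.0, 0.0, 0.0, 1.0]] 69.34069952656371 [-0.01935952  0.          0.          0.          0.        ] 0.99053955078125
```

View pics/a.png

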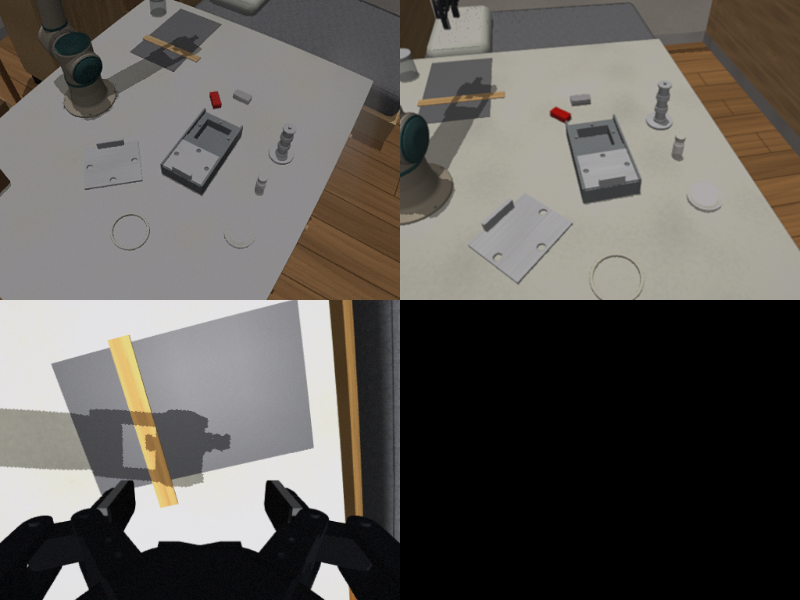

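The mosaic shows the housing at scene (202,150). The cover lies on its near end, with the rib at about (183,170), and the open well is at (213,130). The candidates are:
- **Tin:** the grey box at (242,97) against the red one at (215,99). The grey one fits, because red is excluded.
- **Cover:** the plate on the deck at (190,162) against the larger plate on the table at (113,165). The one on the deck between the rails fits; I'll check its size.

Next I'll measure them.

Run:
```python
from h import *
import pickle
s,d=pickle.load(open("f0.pkl","rb"))
for n in("scene","side"):
    f=d[n];P=cloud(f);z=P[...,2]
    reg=(P[...,0]>.2)&(P[...,0]<.95)&(abs(P[...,1])<.6)
    m=(reg&(z>.008)&(z<.2)).astype(np.uint8)
    c,l,st,ce=cv2.connectedComponentsWithStats(m)
    for i in range(1,c):
        if st[i,4]<40: continue
        Q=P[l==i];top=Q[Q[:,2]>np.percentile(Q[:,2],90)-.006]
        r=cv2.minAreaRect((top[:,:2]*1000).astype(np.float32))
        print(n,i,st[i].tolist(),np.median(f["img"][l==i],0),"z",np.percentile(Q[:,2],[5,50,95]).round(3),"mean",Q.mean(0).round(3),"rect",np.round(r[0],1),np.round(r[1],1),round(r[2],1))
f=d["scene"];g=d["side"]
a=cv2.resize(f["img"][90:260,195:325],None,fx=3.4,fy=3.4,interpolation=cv2.INTER_CUBIC)
b=cv2.resize(g["img"][100:270,190:320],None,fx=3.0,fy=3.4,interpolation=cv2.INTER_CUBIC)
cv2.imwrite("pics/b.png",np.hstack([cv2.resize(a,(400,578)),cv2.resize(b,(400,578))])[:,:,::-1])
```

```text
scene 28 [298, 114, 25, 19, 265] [120. 116. 118.] z [0.011 0.024 0.027] mean [0.519 0.318 0.022] rect [516.8 322.3] [72.1 39.8] 3.1
scene 30 [268, 117, 16, 21, 234] [126.  27.  26.] z [0.012 0.025 0.029] mean [0.439 0.245 0.023] rect [437.6 248.8] [33.8 71. ] 45.0
scene 43 [205, 138, 106, 111, 5745] [94. 96. 98.] z [0.01  0.056 0.064] mean [ 0.532 -0.004  0.048] rect [526.5  16.8] [163.  285.5] 1.8
scene 61 [344, 158, 36, 52, 1096] [96.  96.  97.5] z [0.01  0.058 0.155] mean [0.763 0.158 0.068] rect [760.9 168.8] [44.5 43. ] 80.9
scene 69 [108, 176, 75, 66, 2883] [135. 135. 137.] z [0.008 0.01  0.035] mean [ 0.291 -0.187  0.013] rect [ 288.4 -190.9] [194.6 171.6] 42.6
scene 79 [326, 222, 17, 26, 296] [103.5 100.5 101. ] z [0.014 0.062 0.088] mean [ 0.764 -0.009  0.06 ] rect [762.9  -2.5] [28.9 28.3] 18.6
scene 83 [141, 271, 50, 49, 462] [140. 138. 134.] z [0.009 0.011 0.014] mean [ 0.495 -0.351  0.011] rect [ 493.6 -350.3] [119.7 123.2] 37.1
scene 84 [287, 278, 41, 39, 732] [140. 138. 139.] z [0.008 0.012 0.016] mean [ 0.78  -0.167  0.012] rect [ 782.  -168.4] [97.3 97. ] 6.5
side 1 
[... 1606 characters left out ...]
 20. ] 78.5
side 124 [150, 302, 47, 32, 278] [160. 159. 160.] z [0.008 0.009 0.01 ] mean [ 0.307 -0.234  0.009] rect [ 314.5 -228.9] [94.7 55.5] 17.9
side 129 [108, 307, 17, 23, 110] [161. 159. 161.] z [0.008 0.009 0.01 ] mean [ 0.214 -0.227  0.009] rect [ 214.6 -222.7] [28.7 47.2] 1.9
side 142 [129, 311, 13, 14, 52] [156. 155. 156.] z [0.008 0.009 0.01 ] mean [ 0.249 -0.229  0.009] rect [ 249.5 -230.2] [26.2 20.3] 84.3
side 163 [134, 320, 13, 16, 59] [158. 157. 158.] z [0.008 0.009 0.01 ] mean [ 0.26  -0.251  0.009] rect [ 258.1 -253.6] [29.6 21.8] 89.7
side 172 [242, 323, 70, 61, 578] [169. 165. 150.] z [0.008 0.009 0.012] mean [ 0.495 -0.344  0.01 ] rect [ 492.8 -346.5] [113.1 122.1] 78.1
```

View pics/b.png

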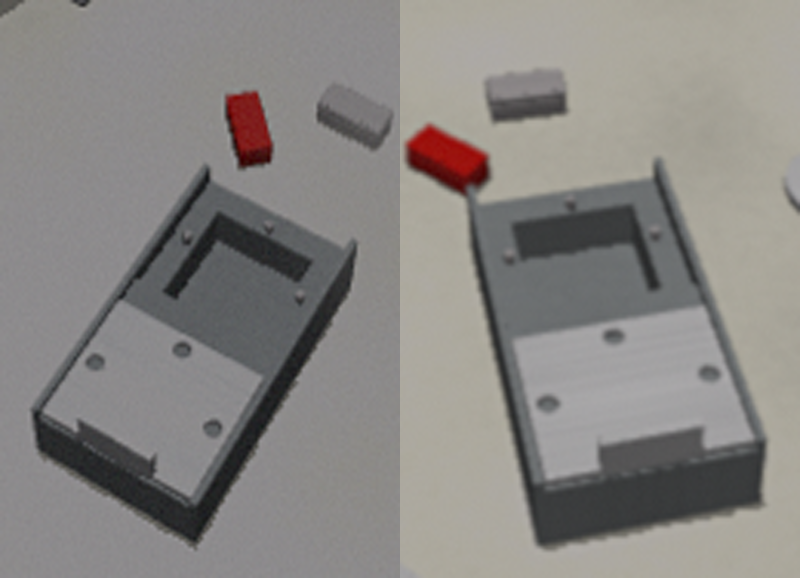

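The housing is at about (526,17) mm with its x axis roughly along world +y, yaw about 91.8°. The cover fits between the rails, so it is the 144 mm one; the plate lying on the table is larger. The grey tin is at about (515.5,323), long axis about 2.5° from world x. The crop confirms both choices.

```bash
cat >> h.py <<'E'
def go(p,zdir=None):
    "shift in tool cm to reach p with current orientation; turn (deg about tool x) to bring jaw axis to world yaw zdir"
    s=read_state();M=R.from_quat(s["tcp_rot"]).as_matrix()
    print("pos",s["tool_pos"].round(4),"axes x",M[:,0].round(3),"y",M[:,1].round(3),"z",M[:,2].round(3),"t",round(s["t"],2),"j",s["joints"].round(2),"F",s["contact_force"].round(1),"g",round(s["grip_width"],2))
    print("shift cm",(M.T@(np.array(p)-s["tool_pos"])*100).round(2))
    if zdir is not None:
        t=np.radians(zdir);v=np.array([np.cos(t),np.sin(t),0]);a=np.degrees(np.arctan2(-(M.T@v)[1],(M.T@v)[2]));print("turn",round(a,1))
E
python3 - <<'E'
from h import *
go([.5155,.323,.2385],92.5)
E
```

```text
pos [0.121  0.5106 0.2387] axes x [-0.    -0.001 -1.   ] y [-0.973  0.231  0.   ] z [ 0.231  0.973 -0.001] t 0.15 j [ 1.27  0.05  1.4  -0.    1.69 -0.07] F [ 0.3 -1.   0.5] g 1.0
shift cm [ 3.000e-02 -4.271e+01 -9.160e+00]
turn -15.8
```

```bash
python3 -m jog '[[0,-4.27,-0.92,0,8.5],[0,-4.27,-0.92,0,8.5],[0,-4.27,-0.92,0,8.5],[0,-4.27,-0.92,0,8.5],[0,-4.27,-0.92,0,8.5],[0,-4.27,-0.92,0,8.5],[0,-4.27,-0.92,0,8.5],[0,-4.27,-0.92,0,8.5],[0,-4.27,-0.92,0,8.5],[0,-4.27,-0.92,0,8.5]]' && python3 -m jog '[[0,0,0,-7.9,6],[0,0,0,-7.9,6],[0,0,0,0,6],[0,0,0,0,6]]'
python3 - <<'E'
from h import *
s=read_state();f=grab_frame("wrist");save(f,"c.png")
P=cloud(f,s);z=P[...,2]
m=((z>.012)&(z<.035)&(abs(P[...,1]-.323)<.08)&(abs(P[...,0]-.515)<.08)).astype(np.uint8)
c,l,st,ce=cv2.connectedComponentsWithStats(m)
i=1+st[1:,4].argmax();Q=P[l==i];Q=Q[Q[:,2]>.019]
r=cv2.minAreaRect((Q[:,:2]*1000).astype(np.float32));print(st[i],r,np.median(Q[:,2]))
go([r[0][0]/1000,r[0][1]/1000,.0115],92.5)
E
```

```text
t: 1.15
tool_pos: [0.5168, 0.3217, 0.2389]
tcp_rot: [-0.438, 0.555, 0.439, 0.555]
contact_force: [0.1, 1.8, 1.2]
grip_width: 0.993
t: 1.55
tool_pos: [0.5152, 0.3229, 0.239]
tcp_rot: [-0.51, 0.49, 0.51, 0.49]
contact_force: [-0.2, 0.6, 0.2]
grip_width: 0.704
[ 244  141   28   55 1412] ((516.3284301757812, 326.3311462402344), (70.1684341430664, 33.862396240234375), 0.29058390855789185) 0.024072046492176202
pos [0.5151 0.323  0.2392] axes x [-0. -0. -1.] y [-0.999 -0.04   0.   ] z [-0.04   0.999 -0.   ] t 1.6 j [ 0.5   0.29  1.14  0.    1.72 -1.11] F [-0.  -0.3  0.6] g 0.7
shift cm [22.77 -0.14  0.33]
turn -0.2
```

View pics/c.png

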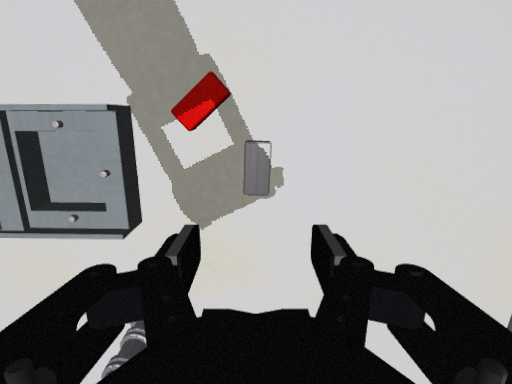

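The wrist view shows the grey tin at (257,168), with the red one at (200,100) clear of the fingers. Now I descend.

```bash
python3 -m jog '[[3,-0.14,0.33,2,6],[4,0,0,0,6],[4,0,0,0,6],[4,0,0,0,6],[3,0,0,0,6],[2,0,0,0,6],[1.5,0,0,0,6],[1.2,0,0,0,6],[0,0,0,0,6],[0,0,0,0,6]]' && python3 -m jog '[[0,0,0,0,2],[0,0,0,0,2],[0,0,0,0,2],[0,0,0,0,2],[0,0,0,0,2],[0,0,0,0,2],[0,0,0,0,2],[0,0,0,0,2]]' && python3 -m jog '[[-1,0,0,0,2],[-2,0,0,0,2],[-3,0,0,0,2],[-4,0,0,0,2],[-3,0,0,0,2],[0,0,0,0,2]]'
python3 - <<'E'
from h import *
s=read_state();f=grab_frame("wrist");save(f,"d.png")
go([.5243,.084,.14],91.8)
E
```

```text
t: 2.6
tool_pos: [0.5171, 0.3265, 0.0132]
tcp_rot: [0.502, -0.498, -0.502, -0.499]
contact_force: [0.2, 0.7, 0.7]
grip_width: 0.699
t: 3.4
tool_pos: [0.5175, 0.3267, 0.0139]
tcp_rot: [0.502, -0.497, -0.502, -0.499]
contact_force: [0.2, -0.9, 5.3]
grip_width: 0.381
t: 4.0
tool_pos: [0.5185, 0.3273, 0.1487]
tcp_rot: [0.503, -0.495, -0.501, -0.501]
contact_force: [0.2, 0.3, 0.2]
grip_width: 0.382
pos [0.5175 0.3267 0.1454] axes x [ 0.004  0.003 -1.   ] y [-1.    -0.008 -0.004] z [-0.008  1.     0.003] t 4.05 j [ 0.5   0.34  1.26  0.    1.53 -1.08] F [ 0.1 -0.1 -1.4] g 0.38
shift cm [  0.48  -0.48 -24.28]
turn -1.3
```

View pics/d.png

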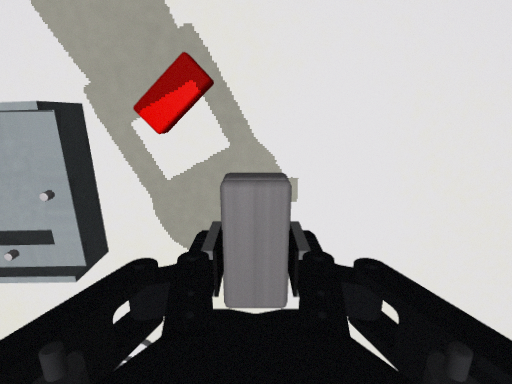

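The tin is held (opening about 33 mm). Next I carry it over the well and check the alignment there.

```bash
python3 -m jog '[[0,-0.1,-2,-1.3,2],[0,-0.1,-3,0,2],[0,-0.1,-3,0,2],[0,-0.1,-3,0,2],[0,-0.1,-3,0,2],[0,0,-3,0,2],[0,0,-3,0,2],[0,0,-2.3,0,2],[0,0,-2,0,2],[0,0,0,0,2]]'
python3 - <<'E'
from h import *
import pickle
s=read_state()
go([.5243,.084,.0205],91.8)
f=grab_frame("wrist");save(f,"e.png")
g=grab_frame("scene");pickle.dump((s,f,g),open("f1.pkl","wb"))
# pins: bright blobs above the rim, re-checked from first scene/side depth
s0,d=pickle.load(open("f0.pkl","rb"))
for n in("scene","side"):
    P=cloud(d[n]);im=cv2.cvtColor(d[n]["img"],cv2.COLOR_RGB2GRAY)
    m=((P[...,2]<.02)&(abs(P[...,0]-.524)<.045)&(abs(P[...,1]-.084)<.06));Q=P[m]
    print(n,"well floor",len(Q),Q.min(0).round(3),Q.max(0).round(3))
    m=(abs(P[...,2]-.042)<.004)&(abs(P[...,0]-.524)<.07)&(abs(P[...,1]-.084)<.08);Q=P[m];print("rim",Q.min(0).round(3),Q.max(0).round(3))
E
```

```text
t: 5.05
tool_pos: [0.5278, 0.0813, 0.1406]
tcp_rot: [-0.506, 0.494, 0.508, 0.492]
contact_force: [0.4, -0.1, -1.4]
grip_width: 0.383
pos [0.5278 0.0813 0.1406] axes x [-0.003 -0.001 -1.   ] y [-1.    -0.028  0.003] z [-0.028  1.    -0.001] t 5.05 j [ 0.08  0.13  1.51 -0.    1.5  -1.51] F [ 0.4 -0.1 -1.4] g 0.38
shift cm [12.01  0.31  0.29]
turn -0.2
scene well floor 707 [0.479 0.057 0.001] [0.564 0.138 0.02 ]
rim [0.454 0.035 0.038] [0.593 0.164 0.046]
side well floor 714 [0.479 0.076 0.001] [0.569 0.139 0.02 ]
rim [0.454 0.036 0.038] [0.594 0.163 0.046]
```

View pics/e.png

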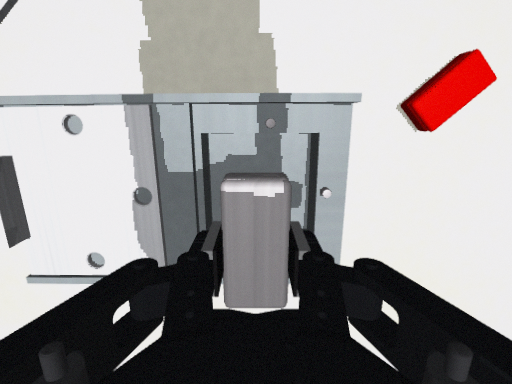

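The tin is over the well, whose edges run from about column 205 to 318. The tin is centred at 256. Lowering it now.

```bash
python3 -m jog '[[2,0.31,0.29,0,2],[3,0,0,0,2],[3,0,0,0,2],[2,0,0,0,2],[1,0,0,0,2],[0.6,0,0,0,2],[0.3,0,0,0,2],[0,0,0,0,2],[0,0,0,0,2]]' && python3 -m jog '[[0,0,0,0,4.6],[0,0,0,0,4.6],[0,0,0,0,4.6],[0,0,0,0,4.6],[0,0,0,0,4.6]]' && python3 -m jog '[[-1,0,0,0,4.6],[-2,0,0,0,4.6],[-3,0,0,0,4.6],[-4,0,0,0,4.6],[-4,0,0,0,4.6],[0,0,0,0,4.6]]'
python3 - <<'E'
from h import *
s=read_state()
go([.530,-.16,.16],1.8)
f=grab_frame("wrist");save(f,"e2.png")
P=cloud(f,s)
m=(abs(P[...,2]-.030)<.006)&(abs(P[...,0]-.524)<.05)&(abs(P[...,1]-.084)<.05);Q=P[m]
print("tin top",len(Q),Q.min(0).round(3),Q.max(0).round(3),np.median(Q,0))
E
```

```text
t: 6.05
tool_pos: [0.5261, 0.0864, 0.0243]
tcp_rot: [0.508, -0.492, -0.507, -0.493]
contact_force: [0.3, -0.5, -0.7]
grip_width: 0.38
t: 6.55
tool_pos: [0.5255, 0.0863, 0.0234]
tcp_rot: [0.508, -0.492, -0.508, -0.492]
contact_force: [-0.5, 0.5, 0.4]
grip_width: 0.538
t: 7.15
tool_pos: [0.5283, 0.0865, 0.171]
tcp_rot: [0.51, -0.489, -0.505, -0.496]
contact_force: [0.6, 0.2, 0.6]
grip_width: 0.541
pos [0.5283 0.0865 0.171 ] axes x [ 0.012  0.001 -1.   ] y [-0.999 -0.031 -0.012] z [-0.031  1.     0.001] t 7.15 j [ 0.09  0.1   1.48  0.    1.54 -1.51] F [0.6 0.2 0.6] g 0.54
shift cm [  1.07   0.6  -24.65]
turn 90.0
tin top 2413 [0.475 0.036 0.024] [0.574 0.134 0.036] [0.52288513 0.08615116 0.02999612]
```

View pics/e2.png

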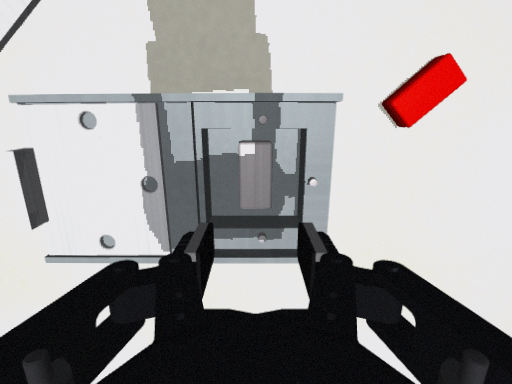

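The tin lies flat in the well at (255,175), top at z 0.030 as expected. Next I locate the rib.

```bash
python3 -m jog '[[0,0,-3,8.5,3],[0,0,0,8.5,3],[0,0,0,8.5,3],[0,0,0,8.5,3],[0,0,0,8.5,3],[0,0,0,8.5,3],[0,0,0,8.5,3],[0,0,0,8.5,3],[0,0,0,8.5,3],[0,0,0,8.5,3]]' && python3 -m jog '[[0,0,0,5,3],[0,0,0,0,3]]'
python3 - <<'E'
from h import *
import pickle
s0,d=pickle.load(open("f0.pkl","rb"))
L=[("scene",d["scene"],None),("side",d["side"],None)]
s=read_state();L.append(("wrist",grab_frame("wrist"),s))
for n,f,s in L:
    P=cloud(f,s);z=P[...,2];near=(abs(P[...,0]-.53)<.05)&(P[...,1]<-.08)&(P[...,1]>-.16)
    Q=P[near&(z>.0745)&(z<.086)]
    print(n,"rib top",len(Q), len(Q) and (np.percentile(Q,[2,50,98],axis=0).round(4).tolist(),np.polyfit(Q[:,0],Q[:,1],1)))
    C=P[(abs(z-.058)<.003)&(abs(P[...,0]-.53)<.062)&(P[...,1]<.06)&(P[...,1]>-.16)]
    print(" plate y",np.percentile(C[:,1],[.5,99.5]).round(4))
go([.530,-.165,.16],1.8)
E
```

```text
t: 8.2
tool_pos: [0.5257, 0.0562, 0.1621]
tcp_rot: [-0.039, 0.707, 0.04, 0.705]
contact_force: [0.1, 0.7, 0.3]
grip_width: 0.348
t: 8.4
tool_pos: [0.5258, 0.0562, 0.1622]
tcp_rot: [-0.011, 0.708, 0.011, 0.706]
contact_force: [0.3, 0.4, -0.7]
grip_width: 0.348
scene rib top 114 ([[0.4988, -0.1219, 0.0754], [0.5339, -0.1182, 0.0808], [0.5664, -0.1122, 0.0846]], array([ 0.02738927, -0.13225273]))
 plate y [-0.1246  0.0271]
side rib top 159 ([[0.4972, -0.1222, 0.0748], [0.5307, -0.1183, 0.0789], [0.5646, -0.1123, 0.0819]], array([ 0.02892205, -0.13316234]))
 plate y [-0.1229  0.0019]
wrist rib top 0 0
 plate y [-0.0687  0.0036]
pos [0.5259 0.0562 0.1624] axes x [-0.002  0.    -1.   ] y [-0.033  0.999  0.   ] z [ 0.999  0.033 -0.002] t 8.45 j [0.04 0.1  1.5  0.   1.54 0.  ] F [-0.4  0.8  0. ] g 0.35
shift cm [  0.24 -22.12  -0.31]
turn 0.1
```

```bash
python3 -m jog '[[0,-3,0,0,3],[0,-4,0,0,3],[0,-4,-0.1,0,3],[0,-4,-0.1,0,3],[0,-3,0,0,3],[0,-2.5,0,0,3],[0,0,0,0,3]]' && python3 -m jog '[[3,0,0,0,3],[3,0,0,0,3],[2,0,0,0,3],[1.3,0,0,0,3],[0,0,0,0,3],[0,0,0,0,3]]'
python3 - <<'E'
from h import *
go([.5323,-.122,.069],1.8)
g=grab_frame("side");save(g,"f.png",(150,100,350,260),3)
E
```

```text
t: 9.15
tool_pos: [0.5301, -0.1513, 0.1626]
tcp_rot: [-0.011, 0.707, 0.01, 0.707]
contact_force: [0.1, 0.4, -0.2]
grip_width: 0.353
t: 9.75
tool_pos: [0.5311, -0.1485, 0.0711]
tcp_rot: [-0.011, 0.707, 0.011, 0.707]
contact_force: [0.1, 0.0, 0.7]
grip_width: 0.355
pos [ 0.5311 -0.1485  0.0711] axes x [ 0.001 -0.    -1.   ] y [-0.032  0.999 -0.   ] z [0.999 0.032 0.001] t 9.75 j [-0.34  0.25  1.53  0.    1.36 -0.37] F [0.1 0.  0.7] g 0.36
shift cm [0.21 2.64 0.2 ]
turn 0.0
```

View pics/f.png

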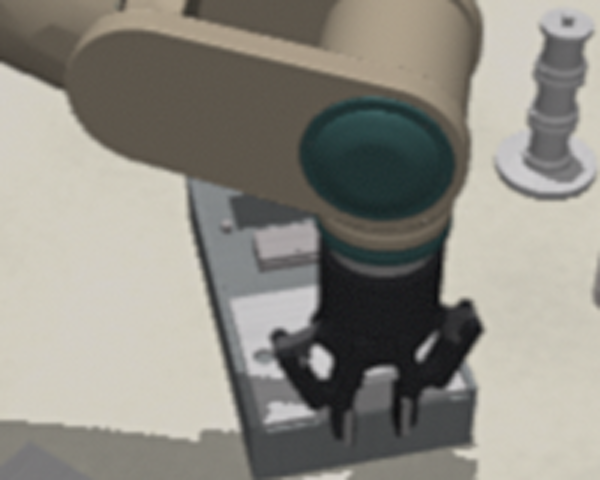

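The fingers stand behind the rib at about crop (345,420) and (405,415). Now the slow push.

```bash
python3 -m jog '[[0.2,0.4,0.1,0,3],[0,0.4,0,0,3],[0,0.3,0,0,3],[0,0.3,0,0,3],[0,0.3,0,0,3],[0,0.3,0,0,3],[0,0.4,0,0,3],[0,0.4,0,0,3],[0,0.4,0,0,3],[0,0.4,0,0,3]]' && python3 -m jog '[[0,0.5,0,0,3],[0,0.5,0,0,3],[0,0.5,0,0,3],[0,0.5,0,0,3],[0,0.5,0,0,3],[0,0.5,0,0,3],[0,0.5,0,0,3],[0,0.5,0,0,3],[0,0.5,0,0,3],[0,0.5,0,0,3]]'
python3 - <<'E'
from h import *
go([.525,.02,.069],1.8)
E
```

```text
t: 10.8
tool_pos: [0.5306, -0.1125, 0.0684]
tcp_rot: [-0.011, 0.707, 0.011, 0.707]
contact_force: [0.2, -1.9, 1.7]
grip_width: 0.354
t: 11.8
tool_pos: [0.5291, -0.0624, 0.0684]
tcp_rot: [-0.011, 0.707, 0.011, 0.707]
contact_force: [0.3, -4.0, 3.1]
grip_width: 0.353
pos [ 0.5291 -0.0624  0.0684] axes x [ 0. -0. -1.] y [-0.031  1.    -0.   ] z [1.    0.031 0.   ] t 11.8 j [-0.19  0.2   1.59 -0.    1.35 -0.22] F [ 0.3 -4.   3.1] g 0.35
shift cm [-0.06  8.25 -0.15]
turn -0.0
```

```bash
python3 -m jog '[[0,0.5,0,0,3],[0,0.5,0,0,3],[0,0.5,0,0,3],[0,0.5,0,0,3],[0,0.5,0,0,3],[0,0.5,0,0,3],[0,0.5,0,0,3],[0,0.5,0,0,3],[0,0.5,0,0,3],[0,0.5,0,0,3]]' && python3 -m jog '[[0,0.3,0,0,3],[0,0.3,0,0,3],[0,0.2,0,0,3],[0,0.2,0,0,3],[0,0.2,0,0,3],[0,0.2,0,0,3],[0,0.2,0,0,3],[0,0,0,0,3]]'
python3 - <<'E'
from h import *
import pickle
go([.525,.02,.069],1.8)
s=read_state();f=grab_frame("wrist");g=grab_frame("scene")
save(f,"g.png");pickle.dump((s,f,g),open("f2.pkl","wb"))
E
```

```text
t: 12.8
tool_pos: [0.5275, -0.0123, 0.0683]
tcp_rot: [-0.011, 0.707, 0.011, 0.707]
contact_force: [0.9, -3.0, 1.6]
grip_width: 0.354
t: 13.6
tool_pos: [0.5268, 0.0037, 0.0681]
tcp_rot: [-0.011, 0.707, 0.011, 0.707]
contact_force: [0.1, -0.4, -0.1]
grip_width: 0.355
pos [0.5268 0.0037 0.0681] axes x [-0.     0.001 -1.   ] y [-0.031  1.     0.001] z [ 1.     0.031 -0.   ] t 13.6 j [-0.06  0.19  1.61  0.    1.35 -0.09] F [ 0.1 -0.4 -0.1] g 0.36
shift cm [-0.09  1.63 -0.13]
turn -0.0
```

View pics/g.png

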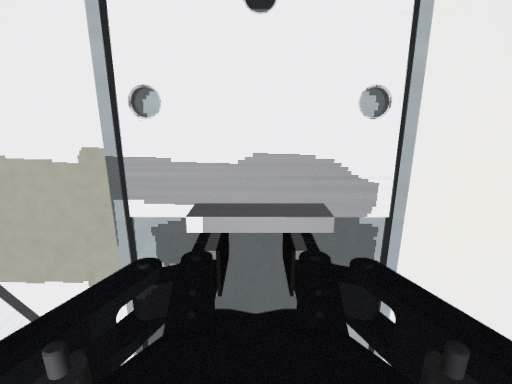

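The view shows the cover level and square, with the pins starting to show in its side holes at (148,103) and (373,103). About 15 mm remain.

```bash
python3 -m jog '[[0,0.15,0,0,3],[0,0.15,0,0,3],[0,0.15,0,0,3],[0,0.15,0,0,3],[0,0.1,0,0,3],[0,0.1,0,0,3],[0,0.1,0,0,3],[0,0,0,0,3]]'
cat > chk.py <<'E'
from h import *
s=read_state();f=grab_frame("wrist")
P=cloud(f,s);C=P[(abs(P[...,0]-.525)<.062)&(P[...,1]>.045)&(P[...,1]<.13)&(P[...,2]>.035)&(P[...,2]<.07)]
A=np.c_[C[:,:2]-[.525,.085],np.ones(len(C))]
for _ in range(3):
    c=np.linalg.lstsq(A,C[:,2],rcond=None)[0];k=abs(C[:,2]-A@c)<.003;A,C=A[k],C[k]
print("plate top z & slopes",c.round(4),len(C))
go([.525,.02,.069],1.8)
E
python3 chk.py
```

```text
t: 14.5
tool_pos: [0.5268, 0.0125, 0.0684]
tcp_rot: [-0.011, 0.707, 0.011, 0.707]
contact_force: [0.2, -0.7, -0.4]
grip_width: 0.349
plate top z & slopes [ 0.0009 -0.0087  0.0576] 42717
pos [0.5268 0.0124 0.0684] axes x [ 0.  0. -1.] y [-0.031  1.     0.   ] z [1.    0.031 0.   ] t 14.55 j [-0.05  0.18  1.61  0.    1.35 -0.08] F [0.4 0.7 0.2] g 0.35
shift cm [-0.06  0.76 -0.16]
turn -0.0
```

```bash
python3 -m jog '[[0,0.1,0,0,3],[0,0.1,0,0,3],[0,0.1,0,0,3],[0,0.1,0,0,3],[0,0,0,0,3]]'; python3 chk.py; python3 -m jog '[[0,0.1,0,0,3],[0,0.1,0,0,3],[0,0,0,0,3]]'; python3 chk.py
```

```text
t: 15.05
tool_pos: [0.5266, 0.0164, 0.0684]
tcp_rot: [-0.011, 0.707, 0.011, 0.707]
contact_force: [0.1, -1.6, 0.6]
grip_width: 0.352
plate top z & slopes [ 0.0008 -0.0092  0.0576] 42015
pos [0.5267 0.0164 0.0684] axes x [ 0.  0. -1.] y [-0.031  1.     0.   ] z [1.    0.031 0.   ] t 15.1 j [-0.04  0.18  1.61  0.    1.35 -0.07] F [ 0.6 -1.1  0.1] g 0.35
shift cm [-0.06  0.37 -0.15]
turn -0.0
t: 15.4
tool_pos: [0.5265, 0.0186, 0.0683]
tcp_rot: [-0.011, 0.707, 0.011, 0.707]
contact_force: [0.1, 0.3, 0.4]
grip_width: 0.351
plate top z & slopes [ 0.0031 -0.0831  0.0536] 39439
pos [0.5265 0.0185 0.0682] axes x [-0.  0. -1.] y [-0.031  1.     0.   ] z [ 1.     0.031 -0.   ] t 15.45 j [-0.04  0.18  1.61  0.    1.35 -0.07] F [-0.7 -1.2  0.1] g 0.36
shift cm [-0.08  0.15 -0.14]
turn -0.0
```

The front edge has dropped, giving a slope of about 10 mm over the plate. The rear edge is still on the deck, so I push a little more.

```bash
python3 -m jog '[[0,0.1,0,0,3],[0,0.1,0,0,3],[0,0,0,0,3]]'; python3 chk.py
```

```text
t: 15.75
tool_pos: [0.5264, 0.0204, 0.0682]
tcp_rot: [-0.011, 0.707, 0.011, 0.707]
contact_force: [-0.8, -0.4, -0.7]
grip_width: 0.355
plate top z & slopes [0.0008 0.0005 0.0481] 36716
pos [0.5264 0.0203 0.0682] axes x [-0.  0. -1.] y [-0.031  1.     0.   ] z [ 1.     0.031 -0.   ] t 15.8 j [-0.03  0.18  1.61  0.    1.35 -0.06] F [-0.   0.7 -0.9] g 0.35
shift cm [-0.08 -0.03 -0.14]
turn -0.0
```

The plate is now flat at z 0.048, fully dropped. I back off, raise the arm and check.

```bash
python3 -m jog '[[0,-0.3,0,0,3],[0,-1,0,0,3],[0,-2,0,0,3],[-2,-2,0,0,3],[-4,0,0,0,3],[-4,0,0,0,3],[-3,0,0,0,3],[0,0,0,0,3],[0,0,0,0,3]]'; sed -i 's/^go(/save(f,"h1.png");g=grab_frame("side")\ncv2.imwrite("pics\/h.png",np.hstack([cv2.resize(f["img"],(400,300)),cv2.resize(g["img"],(400,300))])[:,:,::-1])\ngo(/' chk.py; python3 chk.py
```

```text
t: 16.7
tool_pos: [0.5283, -0.0333, 0.1987]
tcp_rot: [-0.011, 0.707, 0.011, 0.708]
contact_force: [0.6, 0.4, -0.9]
grip_width: 0.355
plate top z & slopes [0.0007 0.0011 0.0481] 12405
pos [ 0.5275 -0.033   0.1968] axes x [-0.002  0.    -1.   ] y [-0.03  1.    0.  ] z [ 1.     0.03  -0.002] t 16.8 j [-0.13  0.08  1.46  0.    1.61 -0.16] F [-0.7 -0.7 -0.8] g 0.35
shift cm [12.78  5.3  -0.06]
turn -0.1
```

View pics/h.png

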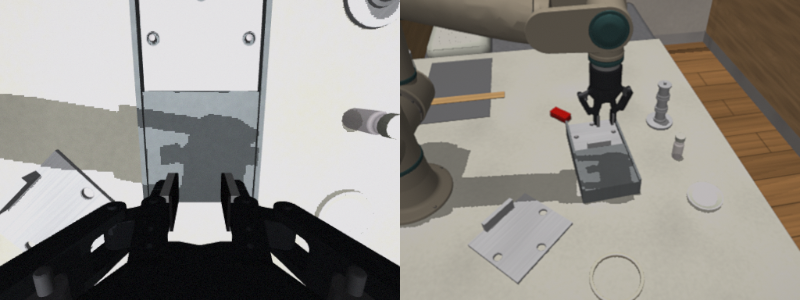

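The cover lies flat, its side pins visible in the holes at (153,38) and (249,38). The other things stand where they were and the arm is clear, so I hand in.

```bash
python3 -c "
from workcell import *
print(close_job())"
```

```text
the job is handed in; nothing more can be done
None
```

The grey needle tin is in the well and the cover is seated flat over it. I handed the job in at about 17 s of robot time.

- **Tin:** I lowered it into the well and released it about 3 mm above the floor. Its top then measured z = 30 mm, so it lay flat on the floor.
- **Cover:** I pushed it by the rib with two fingers, in 1 mm steps at the end. Wrist readings at the end of each move never passed about 5 N. The front dropped first, then the rear.
- **Last checks:** the cover's top is at z = 48 mm with slope about 0.001, matching a fully seated plate. Both side pins show in their holes; the front pin's hole was at the edge of the last picture and I could not see that pin.
- **Other things:** the hoop, spoon rest, vial, spool tower, red tin and larger plate look unmoved in the last side view. I compared them by eye only.

No check failed or disagreed.

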